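# Two cedar balls from the pull-knob dispenser

## Task

Get two cedar balls out of the dispenser into its dish, one for each shoe: pull its yellow knob fully out to its stop and push it fully home, then do that once more, and leave the knob home with the third ball still inside. The dispenser only stands on the bench, so feel for the knob's stops and work it gently without shoving the dispenser along, and leave the other things where they are.

Things in the scene. Friction and masses are not known exactly. Their poses are not given: they have to be found in the camera images.
- dispenser: White ball dispenser, 4 to 5 kg, standing loose on the bench; friction holds it against 13 to 22 N, beyond that it slides. Origin on the bench under the housing. Its front with the knob faces its own -x, +y is the dish side, z up. Housing: x -62 to 138, y -31 to 31, 104 tall (mm). Knob at its out stop: one ball drops into the chute to the dish; fully home: the next ball loads.
- front (a point): Middle of the housing's front face (dispenser x = -62 mm) where the knob's stem comes out, 79 mm above the bench
- column_top (a point): Middle of the top of the clear ball column, a 53 mm square tower that stands on the housing at dispenser x 19 to 71 mm, y -27 to 27, top at 178 mm
- dish (a point): Middle of the floor of the open dish on the dispenser's +y side; the dish spans dispenser x -65 to 53, y 31 to 111 mm, walls 30 mm tall
- knob_head (a point): Centre of the yellow knob head: a bar 14 mm thick (dispenser x), 76 wide (y), 30 tall (z), centre 79 mm above the bench, on a 12 mm round steel stem along dispenser x. At home the centre is at dispenser x = -109 mm, y = 0: 40 mm are free between its back and the housing's front, where a finger can come down on either side of the stem.
- knob (a joint): Travel of the knob in m: 0 home, grows as it is pulled out (dispenser -x). Hard stops at both ends; the out stop is set anew each time at 0.032 to 0.064 and cannot be seen: feel for it. A click holds the knob at either end (6 N to leave). Entering takes 7 to 8 N from 11 mm before the stop, then it snaps in over the last 5 mm. Between: about 2 N, stays where left. Balls drop only at the out stop.
- ball1_center (a point): Centre of the first cedar ball, 32 mm diameter, 12 g, at the start in the slide's pocket
- ball2_center (a point): Centre of the second cedar ball, the same, next above in the column
- ball3_center (a point): Centre of the third cedar ball, the same, on top; it is to stay inside (it drops into the pocket at the end)
- glass_weight: Round green glass weight, 76 mm across, 37 tall, in mm, origin at the centre of its underside; bystander, leave it alone
- train_car: Wooden model train car with a red roof, 100 x 42 x 60 mm, origin at the centre of its underside; bystander, leave it alone
- shoe_horn: Red shoe horn lying flat, 205 x 41 x 5 mm, origin at the centre of its underside; bystander, leave it alone
- polish_tin: Round polish tin, 68 mm across, 28 tall, in mm, origin at the centre of its underside; bystander, leave it alone
- shoe_brush: Wooden shoe brush, 130 x 45 x 47 mm, origin at the centre of its underside; bystander, leave it alone

How it is judged:
By the outcome, as a careful person would: the job done as asked, in the order asked, and still so for the second after the job is handed in, with the robot touching nothing.
It also fails if it takes over 64 s, if anything falls off the work surface, if the arm or the gripper's body presses on something with over 40 N, if the wrist force passes 120 N, or if a joint passes its speed limit or range.

## Robot

A 6-joint arm with a two-finger parallel gripper is mounted at the origin on the work surface. World frame = base frame: x ahead of the robot, y to its left, z up, the work surface at z = 0. Lengths are in m, angles in rad, forces in N, time in s.
With the tool pointing down it reaches from about 0.3 to 0.825 m from the base axis. Payload 5.4 kg.
Tool frame: the origin (TCP) lies at the very end of the fingers, on their centre line; the grasp point (between the pads) lies 19 mm behind it; z points along the fingers, y is the line along which they close (so a half turn about z gives the same grasp; the last joint's range is limited). The gripper opens to 92 mm and grips with 3 to 60 N. Pads are 20 mm wide; open, the fingers measure 128 mm over their backs; the gripper's body (75 mm by 189 mm) begins 69 mm behind the grasp point.
Start: joints at [-1.382, 0.158, 1.597, -0, 1.386, -0.21], TCP at [0.223, -0.53, 0.186] pointing down, gripper open.
Joint ranges: [-2.91, 2.91], [-0.94, 2.29], [0.18, 2.7], [-1.29, 4.43], [0.17, 2.64], [-3, 3]. Speed limits (rad/s): [2.57, 2.57, 3.14, 3.14, 3.14, 3.14].

## Interface

Orientations are given as a unit quaternion [w, x, y, z].
In Python, from station import * gives the robot as it stands. The module is installed in compiled form; this text tells all that it offers.
- The arm moves only by the tool arm_command, never from a script. Its argument "motion" is a list that holds one entry, the list of rows, each a list of 7 numbers: the shift along the tool's x, y, z in units of 0.03 m (1.0 is 0.03 m), then the turn, a rotation vector about the tool's x, y, z in units of 0.08 rad (1.0 is 0.08 rad), then the opening, from 0 (shut) to 1 (fully open). A call has 1 to 8 rows; each row shifts and turns the commanded pose from where the row before left it, along the tool's axes as they then stand; what a row does not reach is not made up. A row lasts 1/8 s, in which the tool goes at most 62.5 mm and 10.7 degrees, less where a joint would pass 70% of its speed; a pose out of reach is approached as far as the arm can. A call with a number of a shift or a turn outside -1 to 1 is refused whole. A call with a gripper value outside its range is refused whole. The fingers move at their own pace and stop on an object; "grip_force" is the grip in N (left out, the last holds). Time passes only in rows, so rows that do not move let the fingers close. It gives the time, the measured TCP pose, the force, the opening and the grip force at its end, in the units of the state.
- observe(): the state, without advancing time (a new reading comes with each control period).
- snapshot(name): name is "side" or "top"; returns a dict with "image" (384x512x3 uint8, red, green, blue), "depth" (384x512 float32, m along the optical axis (not along the pixel's ray), 0 where there is no reading), "K" (3x3 intrinsics, pixels), "R" (3x3) and "t" (3): a world point X has camera coordinates R X + t. Camera axes: x right, y down, z forward; pixel columns grow to the right and rows downward; lengths in m; the calibration is good to about 2 mm. A picture is of the moment at which its call begins.
- finish_job(): hands the job in; it is judged then, once.
Trained networks look in the newest picture that a camera, given by its name, has taken for a name from the list of things; names that differ only in an ending like _2 or _b are one class to them, and where a whole thing is asked for, a point or a joint stands for the part that bears it (a point fixed in the world has none). Each returns a list of dicts, best first, with "conf" (0 to 1); they miss things now and then, are a little off and sometimes report something else, mostly with a low value. They report only what shows in the picture. A call takes as long as a camera call.
- boxes_of(camera, target): "pixel" ([column, row] in pixels, amid what is visible of it).
- tip_of(camera, target): "pixel" ([column, row] in pixels: a listed point, or the origin of a listed thing).
The state is a dict: "time_s": time; "qpos": joint angles; "joint_vel": joint speeds; "effort": joint torques, N m; "tcp_pos": TCP position; "orientation": TCP orientation; "wrist_force": force on the tool from outside, world axes, zero at the start; "torque": the same for the moment, N m; "width": opening from 0.0 (shut) to 1.0 (fully open); "grip_force": force on a finger pad.
Only numpy, scipy, OpenCV 4.12 (cv2) and the standard library are available. Lean on these libraries where they do the work, as an engineer would, in place of code of your own. Each camera call takes 0.05 s, during which the arm holds its last target. There are 200 camera calls.

## Working session

There is one attempt and no reset: what is moved stays moved. The work goes in short steps, Python scripts to look and compute and a tool call to move; the robot and the scene stay as the last step left them, time stands still between calls to the robot, and variables do not carry over. Pictures are saved under pics/ and viewed, at most 10 in all, crops included, and the job is handed in when it is done.

Besides the shell and the picture viewer there is one more tool, called after ">>>" in YAML: its name, and indented under it one key for each argument. arm_command: Moves the arm, as the interface text tells. Its arguments: {"type":"object","properties":{"motion":{"type":"array"},"grip_force":{"type":"number"}},"required":["motion"]}

```bash
mkdir -p pics
cat > h.py <<'E'
from station import *
import numpy as np, cv2
def pt(s,px):
    c,r=int(round(px[0])),int(round(px[1]))
    p=s["depth"][max(r-2,0):r+3,max(c-2,0):c+3]; p=p[p>0]
    if not len(p): return None
    z=np.median(p); v=np.linalg.inv(s["K"])@[px[0],px[1],1]*z
    return s["R"].T@(v-s["t"])
def atz(s,px,h):
    o=-s["R"].T@s["t"]; d=s["R"].T@np.linalg.inv(s["K"])@[px[0],px[1],1]
    return o+d*(h-o[2])/d[2]
E
python3 - <<'E'
from h import *
np.set_printoptions(precision=4,suppress=True)
S={c:snapshot(c) for c in("top","side")}
cv2.imwrite("pics/a.png",np.vstack([S[c]["image"][:,:,::-1] for c in S])[:, :])
im=np.hstack([S[c]["image"][:,:,::-1] for c in S]);cv2.imwrite("pics/a.png",cv2.resize(im,(800,300)))
cv2.imwrite("pics/top.png",S["top"]["image"][:,:,::-1])
H=dict(front=.079,column_top=.178,dish=.005,knob_head=.079,dispenser=0)
for c in S:
  for n,h in H.items():
    for d in tip_of(c,n)[:2]: print(c,n,round(d["conf"],2),np.round(d["pixel"]),"ray@h",atz(S[c],d["pixel"],h),"depth",pt(S[c],d["pixel"]))
  for n in("glass_weight","train_car","shoe_horn","polish_tin","shoe_brush"):
    for d in boxes_of(c,n)[:1]: print(c,n,round(d["conf"],2),np.round(d["pixel"]),pt(S[c],d["pixel"]))
print(observe())
E
```

```text
top front 0.85 [267. 175.] ray@h [ 0.6085 -0.0321  0.079 ] depth [ 0.6056 -0.0313  0.1016]
top column_top 0.95 [271. 141.] ray@h [ 0.708  -0.0427  0.178 ] depth [ 0.7077 -0.0427  0.1794]
top dish 0.67 [249. 160.] ray@h [0.6763 0.0315 0.005 ] depth [0.6756 0.0314 0.009 ]
top knob_head 0.72 [268. 191.] ray@h [ 0.5533 -0.0345  0.079 ] depth [ 0.5522 -0.034   0.0924]
top dispenser 0.7 [270. 167.] ray@h [ 0.6494 -0.0457  0.    ] depth [ 0.634  -0.0412  0.1039]
top glass_weight 0.61 [128. 240.] [0.387  0.4577 0.036 ]
top train_car 0.63 [167. 219.] [0.458  0.3143 0.0599]
top shoe_horn 0.62 [360. 223.] [ 0.4445 -0.3687  0.0055]
top polish_tin 0.66 [158. 176.] [0.6136 0.357  0.0286]
top shoe_brush 0.58 [359. 181.] [ 0.5912 -0.3595  0.0472]
side front 0.74 [265. 205.] ray@h [ 0.6043 -0.0286  0.079 ] depth [ 0.6013 -0.0337  0.0833]
side front 0.26 [295. 173.] ray@h [0.8028 0.0971 0.079 ] depth [ 0.7124 -0.0355  0.1783]
side column_top 0.67 [294. 175.] ray@h [ 0.7057 -0.0434  0.178 ] depth [ 0.703  -0.0474  0.181 ]
side dish 0.55 [272. 208.] ray@h [0.6693 0.0338 0.005 ] depth [ 0.6105 -0.0628  0
[... 316 characters left out ...]
195. 179.] [0.4905 0.3153 0.0287]
side shoe_horn 0.64 [290. 305.] [ 0.4759 -0.3911  0.0029]
side polish_tin 0.56 [217. 174.] [0.5976 0.3411 0.0035]
side shoe_brush 0.81 [319. 277.] [ 0.5844 -0.3736  0.0481]
{'time_s': 1.1, 'qpos': array([-1.3821,  0.1584,  1.597 , -0.    ,  1.3862, -0.2101]), 'joint_vel': array([-0.0011,  0.0015, -0.0006, -0.0022,  0.002 ,  0.0013]), 'effort': array([  0.0006, -38.5583, -32.2365,   0.0703,   0.0308,   0.    ]), 'tcp_pos': array([ 0.2232, -0.5299,  0.1855]), 'orientation': array([-0.    ,  0.9802,  0.1981, -0.    ]), 'wrist_force': array([-0.2931,  0.2661, -0.4946]), 'torque': array([ 0.0034,  0.0139, -0.0177]), 'grip_force': 0.0, 'width': 0.9985058769376643}
```

View pics/a.png

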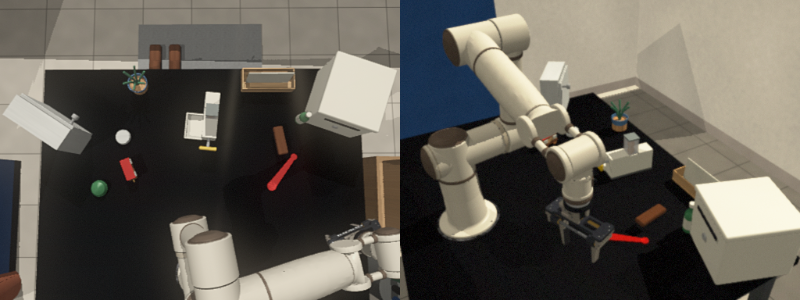

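View pics/top.png

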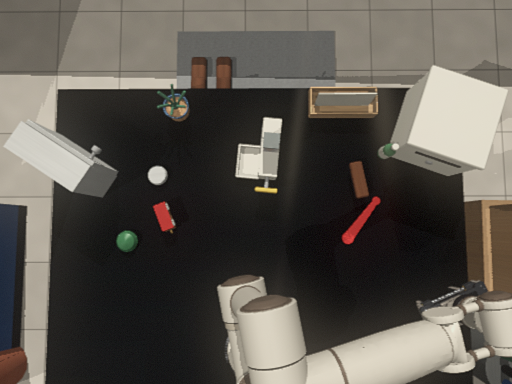

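The top picture shows the dispenser upright: housing around (270,150), yellow knob bar at (266,190) towards the robot, and dish at (250,160) on the left. The other things are well away, with the brush at (359,181) and the horn at (360,223). The network points agree with this. Next I refine the yaw and the knob position from the depth.

```bash
cat >> h.py <<'E'
def cloud(s):
    r,c=np.mgrid[0:384,0:512]; z=s["depth"]
    v=(np.stack([c,r,np.ones_like(c)],-1)*z[...,None])@np.linalg.inv(s["K"]).T
    return (v-s["t"])@s["R"]
def yellow(s):
    h=cv2.cvtColor(s["image"],cv2.COLOR_RGB2HSV); return cv2.inRange(h,(18,110,90),(35,255,255))>0
E
python3 - <<'E'
from h import *
s=snapshot("top");P=cloud(s)
reg=(P[...,0]>.5)&(P[...,0]<.9)&(P[...,1]>-.15)&(P[...,1]<.15)
for n,m in(("house",reg&(abs(P[...,2]-.104)<.006)&~yellow(s)),("knob",reg&yellow(s)&(P[...,2]>.07)),("column",reg&(abs(P[...,2]-.178)<.008))):
    q=P[m]; print(n,len(q),q.mean(0).round(4),cv2.minAreaRect((q[:,:2]*1000).astype(np.float32)))
print(np.linalg.norm(s["t"]),s["K"][0,0])
E
```

```text
house 700 [ 0.6952 -0.0413  0.1042] ((703.845458984375, -42.990623474121094), (60.84656524658203, 201.1138153076172), 84.35702514648438)
knob 97 [ 0.5571 -0.027   0.0926] ((557.60498046875, -28.49374771118164), (75.53917694091797, 14.54807186126709), 84.84688568115234)
column 261 [ 0.7102 -0.0434  0.1783] ((710.8324584960938, -43.608062744140625), (52.45740509033203, 53.025020599365234), 84.54157257080078)
1.491131454813336 392.36211732204043
```

>>> arm_command:
  motion:
    - [[0.3, -1, 0, 0, 0, -1, 0.4], [0.3, -1, 0, 0, 0, -1, 0.4], [0.3, -1, 0, 0, 0, -1, 0.4], [0.3, -1, 0, 0, 0, -1, 0.4], [0.6, -0.9, 0, 0, 0, -1, 0.4], [0.6, -0.9, 0, 0, 0, -1, 0.4], [0.6, -0.8, 0, 0, 0, -1, 0.4], [0.8, -0.6, 0, 0, 0, -1, 0.4]]

```text
time_s: 2.15
tcp_pos: [0.1759, -0.2844, 0.1856]
orientation: [0.0, 0.868, 0.497, -0.0]
wrist_force: [-0.4, -0.3, -0.4]
width: 0.399
grip_force: 0.0
```

>>> arm_command:
  motion:
    - [[0.9, 1, 0, 0, 0, -0.9, 0.4], [0.9, 1, 0, 0, 0, -0.9, 0.4], [0.9, 1, 0, 0, 0, -0.9, 0.4], [0.9, 1, 0, 0, 0, -0.9, 0.4], [0.9, 1, 0, 0, 0, -0.9, 0.4], [0.9, 1, 0, 0, 0, -0.9, 0.4], [0.9, 1, 0, 0, 0, 0, 0.4], [0.9, 1, 0, 0, 0, 0, 0.4]]

```text
time_s: 3.15
tcp_pos: [0.4655, -0.1473, 0.1856]
orientation: [0.0, 0.741, 0.671, -0.0]
wrist_force: [-0.5, -0.2, 1.0]
width: 0.398
grip_force: 0.0
```

```bash
cat > go.py <<'E'
from h import *
from scipy.spatial.transform import Rotation as Ro
import sys
K=np.array([.5576,-.0285]); yaw=-.097
ux=np.array([np.cos(yaw),np.sin(yaw)]);uy=np.array([-ux[1],ux[0]])
def rel():
    o=observe();q=o["orientation"];R=Ro.from_quat([q[1],q[2],q[3],q[0]]).as_matrix()
    d=o["tcp_pos"][:2]-K
    return o,R,d@ux*1000,d@uy*1000
if __name__=="__main__":
    o,R,a,b=rel(); 
    t=K+ux*float(sys.argv[1])/1e3+uy*float(sys.argv[2])/1e3
    T=np.array([*t,float(sys.argv[3])/1e3])
    print("rel mm",a,b,o["tcp_pos"][2],"tool units",R.T@(T-o["tcp_pos"])/.03,"tooly angle err",np.arctan2(R[1,1],R[0,1])-yaw,"F",o["wrist_force"],o["time_s"])
E
python3 go.py 0 22 120
```

```text
rel mm -80.16613862229262 -127.13967197582912 0.18563565119315972 tool units [4.97941505 2.65760124 2.18723914] tooly angle err -0.0027986373155375888 F [-0.49929692 -0.18123007  0.97811274] 3.15
```

>>> arm_command:
  motion:
    - [[0.8, 0.4, 0, 0, 0, 0, 0.4], [0.8, 0.4, 0, 0, 0, 0, 0.4], [0.8, 0.4, 0.3, 0, 0, 0, 0.4], [0.8, 0.4, 0.4, 0, 0, 0, 0.4], [0.8, 0.4, 0.5, 0, 0, 0, 0.4], [0.8, 0.4, 0.5, 0, 0, 0, 0.4], [0.2, 0.25, 0.5, 0, 0, 0, 0.4], [0, 0, 0, 0, 0, 0, 0.4]]

```text
time_s: 4.15
tcp_pos: [0.5575, -0.0069, 0.118]
orientation: [-0.001, 0.741, 0.671, -0.001]
wrist_force: [-1.1, -0.4, 0.4]
width: 0.399
grip_force: 0.0
```

```bash
python3 go.py 0 22 68
python3 - <<'E'
from h import *
for c in("top","side"):
    s=snapshot(c);cv2.imwrite(f"pics/b_{c}.png",cv2.resize(s["image"][110:260,180:380,::-1],None,fx=2,fy=2) )
a=cv2.imread("pics/b_top.png");b=cv2.imread("pics/b_side.png");cv2.imwrite("pics/b.png",np.hstack([a,b]))
E
```

```text
rel mm -2.154852719921825 21.524106404896653 0.11799625446562388 tool units [0.01598377 0.07678985 1.66631942] tooly angle err -0.0024889028924355433 F [-1.05762516 -0.43364717  0.43243897] 4.15
```

View pics/b.png

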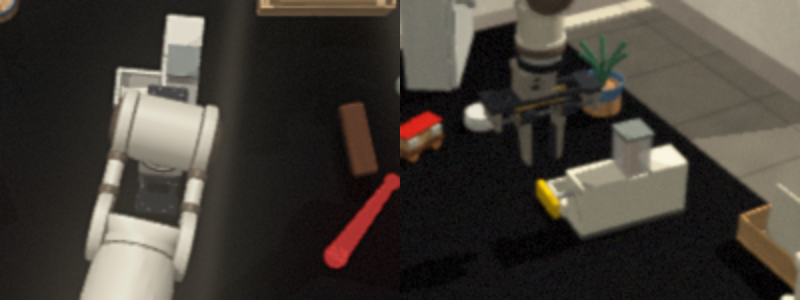

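The fingers (at about (525,160) and (555,160) in the right crop) hang just above the yellow bar (548,198), on its dish side and clear of the column. I go down.

>>> arm_command:
  motion:
    - [[0, 0.08, 0.2, 0, 0, 0, 0.4], [0, 0, 0.3, 0, 0, 0, 0.4], [0, 0, 0.3, 0, 0, 0, 0.4], [0, 0, 0.3, 0, 0, 0, 0.4], [0, 0, 0.3, 0, 0, 0, 0.4], [0, 0, 0.2, 0, 0, 0, 0.4], [0, 0, 0, 0, 0, 0, 0.4]]

```text
time_s: 5.12
tcp_pos: [0.5604, -0.007, 0.0708]
orientation: [-0.0, 0.742, 0.671, -0.0]
wrist_force: [0.2, 0.3, 0.2]
width: 0.399
grip_force: 0.0
```

```bash
python3 go.py 0 22 68
```

```text
rel mm 0.6899720752797425 21.713249168513006 0.07084126941616578 tool units [ 0.009478   -0.0229121   0.09473813] tooly angle err -0.002908728790841031 F [0.22455893 0.32755216 0.19093867] 5.125
```

>>> arm_command:
  motion:
    - [[0, -0.15, 0, 0, 0, 0, 0.4], [0, -0.15, 0, 0, 0, 0, 0.4], [0, -0.1, 0, 0, 0, 0, 0.4], [0, -0.1, 0, 0, 0, 0, 0.4], [0, -0.05, 0, 0, 0, 0, 0.4], [0, 0, 0, 0, 0, 0, 0.4]]

```text
time_s: 5.88
tcp_pos: [0.5444, -0.0054, 0.0715]
orientation: [-0.0, 0.742, 0.671, 0.0]
wrist_force: [-0.4, -0.2, 0.6]
width: 0.397
grip_force: 0.0
```

>>> arm_command:
  motion:
    - [[0, -0.1, 0, 0, 0, 0, 0.4], [0, -0.1, 0, 0, 0, 0, 0.4], [0, -0.1, 0, 0, 0, 0, 0.4], [0, 0, 0, 0, 0, 0, 0.4]]

```text
time_s: 6.38
tcp_pos: [0.5352, -0.0045, 0.0715]
orientation: [-0.0, 0.742, 0.671, -0.0]
wrist_force: [-0.7, -0.3, 0.3]
width: 0.4
grip_force: 0.0
```

```bash
python3 go.py 0 22 68
```

```text
rel mm -24.591069301336532 21.729241279690275 0.07148045880018414 tool units [0.01149916 0.81968607 0.11591119] tooly angle err -0.0030238506743677784 F [-0.69816645 -0.34802694  0.31677154] 6.375
```

Run:
```python
from h import *
s=snapshot("side");cv2.imwrite("pics/c.png",cv2.resize(s["image"][150:250,200:330,::-1],None,fx=5,fy=5))
P=cloud(s);m=yellow(s);m[:150]=0;m[250:]=0;m[:,:200]=0;m[:,330:]=0
q=P[m];q=q[(q[:,2]>.05)&(q[:,2]<.11)];print(len(q),q.mean(0),q.min(0),q.max(0)); print(observe()["wrist_force"])
```

```text
113 [ 0.5638791  -0.02900922  0.08507315] [ 0.54814459 -0.07029445  0.05549257] [0.86190232 0.29980842 0.10363586]
[-1.05377586  0.68321484  0.21793488]
```

View pics/c.png

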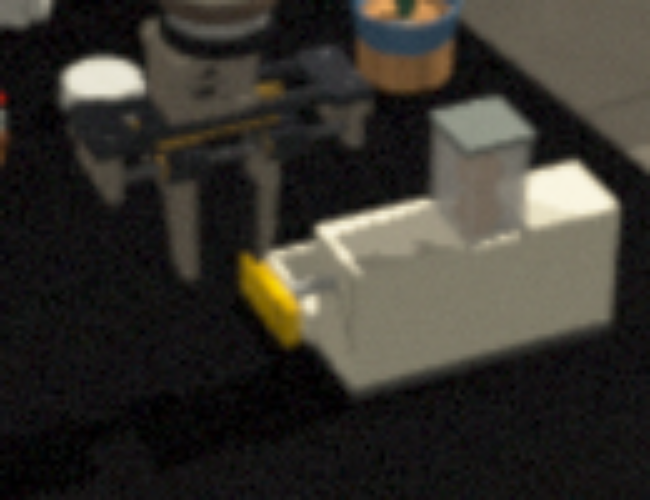

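The bar (243–297, 262–345 in the crop) still seems home. The rear fingertip at (265,245) is behind it, so I work out where the fingertips really are.

Run:
```python
from go import *
s=snapshot("side");P=cloud(s);o,R,a,b=rel()
print("tcp",a,b,o["tcp_pos"],o["width"])
D=np.stack([(P[...,:2]-K)@ux,(P[...,:2]-K)@uy],-1)*1000
m=yellow(s)&(abs(D[...,0])<80)&(abs(D[...,1])<60)&(P[...,2]>.06)&(P[...,2]<.1)
print("bar x pct",np.percentile(D[m][:,0],[5,50,95]),np.percentile(D[m][:,1],[2,98]))
f=(abs(D[...,1]-b)<25)&(P[...,2]>.065)&(P[...,2]<.12)&(D[...,0]<40)&(D[...,0]>-90)&~yellow(s)
for r,c in np.argwhere(f): print(c,r,D[r,c].round(),round(P[r,c,2]*1000),end=";")
```

```text
tcp -24.293230704960898 21.687840689152534 [ 0.53552139 -0.00456136  0.07155884] 0.4017739905620377
bar x pct [-4.72185816 -1.5885528   7.36679314] [-40.70107811  30.33618716]
249 195 [-2. 30.] 118;249 196 [-5. 24.] 119;249 197 [-4. 27.] 113;250 197 [-4. 19.] 118;253 197 [ 5. 13.] 119;249 198 [-3. 29.] 107;250 198 [-5. 15.] 117;251 198 [-1. 17.] 114;252 198 [ 0. 11.] 118;253 198 [ 6. 15.] 114;235 199 [-54.  26.] 119;249 199 [-6. 22.] 108;250 199 [-5. 16.] 112;251 199 [-3. 12.] 114;252 199 [ 2. 15.] 111;253 199 [ 4. 11.] 112;254 199 [ 8. 13.] 110;235 200 [-54.  28.] 114;240 200 [-41.  13.] 120;249 200 [-2. 32.] 96;250 200 [-6. 14.] 109;251 200 [-4.  9.] 112;252 200 [ 3. 18.] 104;253 200 [ 5. 12.] 108;254 200 [ 8. 12.] 107;235 201 [-54.  26.] 111;236 201 [-55.  14.] 119;237 201 [-53.  12.] 120;238 201 [-48.  13.] 118;239 201 [-46.  12.] 118;251 201 [-0. 18.] 101;252 201 [ 1. 12.] 105;253 201 [ 6. 16.] 101;236 202 [-55.  16.] 114;237 202 [-53.  12.] 116;238 202 [-51.   7.] 119;239 202 [-47.   8.] 117;240 202 [-43.  11.] 114;236 203 [-54.  18.] 108;237 203 [-52.  13.] 111;238 203 [-50.   9.] 113;239 203 [-46.  11.] 111;240 203 [-43.  11.] 109;254 203 [7. 9.] 97;237 204 [-49.  21.] 101;238 204 [-48.  15.] 105;239 204 [-46.  11.] 107;240 204 [-43.   9.] 107;238 205 [-49.  13.] 102;239 205 [-46.  13.] 101;240 205 [-41.  16.] 97;262 205 [32.  1.] 87;263 205 [39.  7.] 81;258 206 [19.  4.] 84;259 206 [21. -1.] 87;260 206 [25.  0.] 85;261 206 [28. -1.] 85;263 206 [35. -1.] 83;259 207 [20. -2.] 84;264 207 [39. -1.] 77;264 208 [40.  0.] 72;
```

The finger pixels end near z ≈ 97 mm although the TCP reads 71 mm. So the tips are passing over the bar, whose top is at 94 mm, and that explains why no force was felt. I go back over the bar centre, then lower about 25 mm with force checks.

>>> arm_command:
  motion:
    - [[0, 0.3, 0, 0, 0, 0, 0.4], [0, 0.3, 0, 0, 0, 0, 0.4], [0, 0.21, 0, 0, 0, 0, 0.4], [0, 0, 0.15, 0, 0, 0, 0.4], [0, 0, 0.15, 0, 0, 0, 0.4], [0, 0, 0.1, 0, 0, 0, 0.4], [0, 0, 0, 0, 0, 0, 0.4]]

```text
time_s: 7.35
tcp_pos: [0.5591, -0.0068, 0.059]
orientation: [-0.0, 0.742, 0.671, -0.0]
wrist_force: [-0.2, 0.4, -0.2]
width: 0.402
grip_force: 0.0
```

```bash
cat > look.py <<'E'
from go import *
s=snapshot("side");P=cloud(s);o,R,a,b=rel()
D=np.stack([(P[...,:2]-K)@ux,(P[...,:2]-K)@uy],-1)*1000
m=yellow(s)&(abs(D[...,0])<90)&(abs(D[...,1])<60)&(P[...,2]>.06)&(P[...,2]<.1)
print("tcp",a,b,o["tcp_pos"],o["wrist_force"]@np.r_[ux,0],o["time_s"],"bar x",np.percentile(D[m][:,0],[5,50,95]))
g=s["image"].astype(int).max(2)>40
f=g&(abs(D[...,1]-b)<25)&(P[...,2]>.04)&(P[...,2]<.13)&(D[...,0]<a-12)&(D[...,0]>a-60)&~yellow(s)
q=np.c_[D[f],P[f][:,2]*1000]; print("front finger z min",np.sort(q[:,2])[:6].round(),"x",q[:,0].min(),q[:,0].max())
E
python3 look.py
```

```text
tcp -0.27881139911737085 21.664331043344063 [ 0.55942065 -0.00691051  0.05933894] -0.19206544876195206 7.4 bar x [-5.48262573 -1.95860782  6.45547718]
front finger z min [88. 89. 89. 91. 92. 93.] x -33.877027837423846 -16.03627544632161
```

>>> arm_command:
  motion:
    - [[0, 0, 0.15, 0, 0, 0, 0.4], [0, 0, 0.15, 0, 0, 0, 0.4], [0, 0, 0.15, 0, 0, 0, 0.4], [0, 0, 0.13, 0, 0, 0, 0.4], [0, 0, 0, 0, 0, 0, 0.4]]

```text
time_s: 8.02
tcp_pos: [0.5593, -0.0069, 0.0416]
orientation: [-0.0, 0.742, 0.671, -0.0]
wrist_force: [0.0, 0.0, -0.5]
width: 0.401
grip_force: 0.0
```

```bash
python3 look.py
```

```text
tcp -0.17827644091757439 21.637994197913052 [ 0.55951816 -0.00694646  0.04190708] 0.12338918070056448 8.075 bar x [-5.22672409 -2.00884169  6.16206923]
front finger z min [72. 76. 76. 76. 78. 79.] x -35.311017299395495 -14.222967828690702
```

>>> arm_command:
  motion:
    - [[0, -0.15, 0.05, 0, 0, 0, 0.4], [0, -0.15, 0.05, 0, 0, 0, 0.4], [0, -0.1, 0, 0, 0, 0, 0.4], [0, -0.05, 0, 0, 0, 0, 0.4]]

```text
time_s: 8.57
tcp_pos: [0.5481, -0.0059, 0.0393]
orientation: [0.002, 0.742, 0.671, 0.002]
wrist_force: [8.9, -0.6, -7.8]
width: 0.403
grip_force: 4.7
```

>>> arm_command:
  motion:
    - [[0, -0.08, 0, 0, 0, 0, 0.4], [0, -0.08, 0, 0, 0, 0, 0.4], [0, -0.08, 0, 0, 0, 0, 0.4], [0, 0, 0, 0, 0, 0, 0.4]]

```text
time_s: 9.07
tcp_pos: [0.5388, -0.0049, 0.0393]
orientation: [-0.0, 0.742, 0.671, -0.0]
wrist_force: [0.3, -0.2, 0.7]
width: 0.401
grip_force: 0.4
```

```bash
python3 look.py
```

```text
tcp -21.030462943468017 21.68403812083784 [ 0.53876845 -0.00488114  0.03919726] 0.4485875109654215 9.125 bar x [-16.20819317 -12.87569158  -4.14692556]
front finger z min [67. 70. 71. 72. 73. 76.] x -55.672849703302234 -40.20495497141446
```

>>> arm_command:
  motion:
    - [[0, -0.08, 0, 0, 0, 0, 0.4], [0, -0.08, 0, 0, 0, 0, 0.4], [0, -0.08, 0, 0, 0, 0, 0.4]]

```text
time_s: 9.5
tcp_pos: [0.5319, -0.0042, 0.0392]
orientation: [0.0, 0.742, 0.671, 0.0]
wrist_force: [1.8, -0.2, 0.3]
width: 0.397
grip_force: 1.1
```

>>> arm_command:
  motion:
    - [[0, -0.07, 0, 0, 0, 0, 0.4], [0, -0.07, 0, 0, 0, 0, 0.4]]

```text
time_s: 9.75
tcp_pos: [0.5276, -0.0038, 0.0392]
orientation: [0.0, 0.742, 0.671, 0.0]
wrist_force: [1.6, 0.4, 0.2]
width: 0.4
grip_force: 1.0
```

>>> arm_command:
  motion:
    - [[0, -0.08, 0, 0, 0, 0, 0.4], [0, -0.08, 0, 0, 0, 0, 0.4], [0, -0.08, 0, 0, 0, 0, 0.4]]

```text
time_s: 10.12
tcp_pos: [0.5217, -0.0032, 0.0392]
orientation: [0.001, 0.742, 0.671, 0.001]
wrist_force: [6.4, -0.9, -2.3]
width: 0.4
grip_force: 3.3
```

>>> arm_command:
  motion:
    - [[0, -0.04, 0, 0, 0, 0, 0.4], [0, -0.04, 0, 0, 0, 0, 0.4]]

```text
time_s: 10.38
tcp_pos: [0.5181, -0.0028, 0.0392]
orientation: [0.0, 0.742, 0.671, -0.0]
wrist_force: [2.4, -0.4, 0.4]
width: 0.402
grip_force: 1.2
```

>>> arm_command:
  motion:
    - [[0, -0.04, 0, 0, 0, 0, 0.4], [0, -0.04, 0, 0, 0, 0, 0.4]]

```text
time_s: 10.62
tcp_pos: [0.5165, -0.0026, 0.0389]
orientation: [0.001, 0.742, 0.671, 0.001]
wrist_force: [7.8, -0.6, -5.9]
width: 0.401
grip_force: 4.1
```

```bash
python3 look.py
python3 - <<'E'
from h import *
s=snapshot("top")
for c in("top","side"):
  for n in("ball1_center","ball2_center","dish"):
    print(c,n,[(round(d["conf"],2),np.round(d["pixel"]),pt(s,d["pixel"]).round(3) if c=="top" else "") for d in tip_of(c,n)[:2]])
E
```

```text
tcp -43.44776753772877 21.764033178560847 [ 0.51646427 -0.00263045  0.03895392] 6.0520911014730325 10.675 bar x [-38.25075315 -34.75971585 -27.44898828]
front finger z min [67. 70. 71. 72. 75. 75.] x -78.98161912647545 -62.81503825662407
top ball1_center [(0.53, array([242., 155.]), array([0.688, 0.056, 0.034]))]
top ball2_center []
top dish [(0.89, array([249., 160.]), array([0.674, 0.031, 0.01 ])), (0.49, array([269., 140.]), array([ 0.711, -0.036,  0.179]))]
side ball1_center []
side ball2_center []
side dish [(0.87, array([272., 209.]), '')]
```

Ball 1 lies in the dish, at height 34 mm and inside the dish outline, so the first stop was reached at about 33 mm of travel. Next I centre and narrow the opening so the rear finger clears the housing, then push home.

>>> arm_command:
  motion:
    - [[0, 0.18, 0, 0, 0, 0, 0.4], [0, 0.17, 0, 0, 0, 0, 0.4], [0, 0, 0, 0, 0, 0, 0.3], [0, 0, 0, 0, 0, 0, 0.3]]

```text
time_s: 11.52
tcp_pos: [0.526, -0.0036, 0.0389]
orientation: [-0.0, 0.742, 0.671, -0.0]
wrist_force: [-0.6, -0.0, -0.1]
width: 0.299
grip_force: 0.0
```

>>> arm_command:
  motion:
    - [[0, 0.07, 0, 0, 0, 0, 0.3], [0, 0.07, 0, 0, 0, 0, 0.3], [0, 0.07, 0, 0, 0, 0, 0.3], [0, 0.07, 0, 0, 0, 0, 0.3], [0, 0.07, 0, 0, 0, 0, 0.3], [0, 0.07, 0, 0, 0, 0, 0.3]]

```text
time_s: 12.28
tcp_pos: [0.5364, -0.0045, 0.0387]
orientation: [-0.002, 0.741, 0.671, -0.002]
wrist_force: [-10.6, 0.6, 8.6]
width: 0.301
grip_force: 5.5
```

```bash
python3 look.py
```

```text
tcp -23.39037684617175 21.763293140820355 [ 0.53642731 -0.0045737   0.03874529] -8.194175174130166 12.325 bar x [-35.88889277 -31.73704632 -23.26624961]
front finger z min [70. 71. 72. 73. 74. 75.] x -52.84645109469429 -35.88221573217767
```

>>> arm_command:
  motion:
    - [[0, 0.03, 0, 0, 0, 0, 0.3], [0, 0.03, 0, 0, 0, 0, 0.3], [0, 0.03, 0, 0, 0, 0, 0.3]]

```text
time_s: 12.7
tcp_pos: [0.5403, -0.0049, 0.0387]
orientation: [-0.001, 0.741, 0.671, -0.001]
wrist_force: [-4.0, 0.8, 2.4]
width: 0.299
grip_force: 2.2
```

>>> arm_command:
  motion:
    - [[0, 0.07, 0, 0, 0, 0, 0.3], [0, 0.07, 0, 0, 0, 0, 0.3], [0, 0.07, 0, 0, 0, 0, 0.3], [0, 0.07, 0, 0, 0, 0, 0.3], [0, 0.07, 0, 0, 0, 0, 0.3], [0, 0.07, 0, 0, 0, 0, 0.3]]

```text
time_s: 13.45
tcp_pos: [0.554, -0.0063, 0.039]
orientation: [-0.0, 0.742, 0.671, -0.0]
wrist_force: [-1.7, 0.5, -1.6]
width: 0.302
grip_force: 0.9
```

```bash
python3 look.py
```

```text
tcp -5.323575762853858 21.62707392200651 [ 0.55439599 -0.00645901  0.03910611] -1.5315197005783752 13.5 bar x [-18.70587951 -15.1586409   -6.84996178]
front finger z min [69. 71. 72. 73. 73. 75.] x -35.838086436673606 -17.783718750923256
```

>>> arm_command:
  motion:
    - [[0, 0.04, 0, 0, 0, 0, 0.3], [0, 0.04, 0, 0, 0, 0, 0.3], [0, 0.04, 0, 0, 0, 0, 0.3]]

```text
time_s: 13.88
tcp_pos: [0.5574, -0.0067, 0.0391]
orientation: [-0.0, 0.742, 0.671, -0.0]
wrist_force: [-3.2, 1.2, -1.1]
width: 0.298
grip_force: 1.9
```

>>> arm_command:
  motion:
    - [[0, 0.04, 0, 0, 0, 0, 0.3], [0, 0.04, 0, 0, 0, 0, 0.3], [0, 0.03, 0, 0, 0, 0, 0.3]]

```text
time_s: 14.25
tcp_pos: [0.5594, -0.0069, 0.039]
orientation: [-0.001, 0.741, 0.671, -0.001]
wrist_force: [-8.7, 1.5, 5.2]
width: 0.3
grip_force: 4.4
```

>>> arm_command:
  motion:
    - [[0, 0.03, 0, 0, 0, 0, 0.3], [0, 0.03, 0, 0, 0, 0, 0.3]]

```text
time_s: 14.5
tcp_pos: [0.5613, -0.0071, 0.039]
orientation: [-0.001, 0.741, 0.671, -0.001]
wrist_force: [-6.3, 1.5, 3.0]
width: 0.303
grip_force: 3.3
```

>>> arm_command:
  motion:
    - [[0, 0.03, 0, 0, 0, 0, 0.3]]

```text
time_s: 14.62
tcp_pos: [0.5626, -0.0073, 0.0391]
orientation: [-0.001, 0.742, 0.671, -0.001]
wrist_force: [-3.4, 0.2, 0.8]
width: 0.302
grip_force: 1.8
```

>>> arm_command:
  motion:
    - [[0, 0.03, 0, 0, 0, 0, 0.3]]

```text
time_s: 14.75
tcp_pos: [0.5641, -0.0074, 0.0391]
orientation: [-0.0, 0.742, 0.671, -0.0]
wrist_force: [-2.0, 0.5, -0.4]
width: 0.298
grip_force: 0.6
```

>>> arm_command:
  motion:
    - [[0, 0.03, 0, 0, 0, 0, 0.3]]

```text
time_s: 14.88
tcp_pos: [0.5654, -0.0075, 0.0391]
orientation: [-0.0, 0.742, 0.671, 0.0]
wrist_force: [-3.9, 0.6, 0.2]
width: 0.303
grip_force: 2.1
```

```bash
python3 look.py
```

```text
tcp 5.7872114442093245 21.624924933296853 [ 0.56545434 -0.00753721  0.03909008] -3.488662155569068 14.925 bar x [-7.08049236 -2.98943897  5.28460134]
front finger z min [69. 72. 72. 75. 76. 76.] x -24.141248961811844 -6.274811002995868
```

>>> arm_command:
  motion:
    - [[0, 0.03, 0, 0, 0, 0, 0.3]]

```text
time_s: 15.05
tcp_pos: [0.5665, -0.0076, 0.0391]
orientation: [0.0, 0.742, 0.671, 0.0]
wrist_force: [-2.5, 0.5, -0.8]
width: 0.298
grip_force: 1.4
```

>>> arm_command:
  motion:
    - [[0, 0.02, 0, 0, 0, 0, 0.3]]

```text
time_s: 15.18
tcp_pos: [0.5671, -0.0077, 0.0391]
orientation: [0.0, 0.742, 0.671, 0.0]
wrist_force: [-0.8, 0.4, -1.2]
width: 0.301
grip_force: 0.6
```

```bash
python3 look.py
```

```text
tcp 7.82467520235589 21.56528057001276 [ 0.56747645 -0.0077939   0.03923371] -0.8695016774614456 15.225 bar x [-5.76774644 -1.77297574  5.90710978]
front finger z min [69. 69. 71. 75. 75. 76.] x -21.592165420164832 -6.262929266475534
```

>>> arm_command:
  motion:
    - [[0, 0.03, 0, 0, 0, 0, 0.3]]

```text
time_s: 15.35
tcp_pos: [0.5677, -0.0078, 0.0392]
orientation: [-0.0, 0.742, 0.671, -0.0]
wrist_force: [-4.8, -0.2, 2.4]
width: 0.298
grip_force: 2.3
```

>>> arm_command:
  motion:
    - [[0, 0.02, 0, 0, 0, 0, 0.3]]

```text
time_s: 15.48
tcp_pos: [0.5677, -0.0078, 0.0392]
orientation: [-0.001, 0.742, 0.671, -0.001]
wrist_force: [-6.8, 0.9, 3.4]
width: 0.303
grip_force: 3.3
```

>>> arm_command:
  motion:
    - [[0, -0.15, 0, 0, 0, 0, 0.3], [0, -0.15, 0, 0, 0, 0, 0.3], [0, -0.15, 0, 0, 0, 0, 0.3], [0, -0.05, 0, 0, 0, 0, 0.3], [0, -0.05, 0, 0, 0, 0, 0.3]]

```text
time_s: 16.1
tcp_pos: [0.5538, -0.0064, 0.0394]
orientation: [0.002, 0.742, 0.671, 0.002]
wrist_force: [7.1, -0.3, -6.0]
width: 0.303
grip_force: 3.7
```

>>> arm_command:
  motion:
    - [[0, -0.05, 0, 0, 0, 0, 0.3], [0, -0.05, 0, 0, 0, 0, 0.3], [0, -0.07, 0, 0, 0, 0, 0.3], [0, -0.07, 0, 0, 0, 0, 0.3]]

```text
time_s: 16.6
tcp_pos: [0.5442, -0.0054, 0.0392]
orientation: [-0.0, 0.742, 0.671, -0.0]
wrist_force: [-0.8, 0.4, -0.3]
width: 0.3
grip_force: 0.0
```

>>> arm_command:
  motion:
    - [[0, -0.07, 0, 0, 0, 0, 0.3], [0, -0.07, 0, 0, 0, 0, 0.3], [0, -0.07, 0, 0, 0, 0, 0.3], [0, -0.07, 0, 0, 0, 0, 0.3]]

```text
time_s: 17.1
tcp_pos: [0.5363, -0.0046, 0.0391]
orientation: [0.0, 0.742, 0.671, -0.0]
wrist_force: [2.4, 0.6, 0.3]
width: 0.296
grip_force: 0.8
```

```bash
python3 look.py
```

```text
tcp -23.811615092330005 21.677268170231574 [ 0.53599972 -0.00461853  0.03908752] 1.3751060797462202 17.15 bar x [-23.36371542 -20.07834453 -11.26977134]
front finger z min [67. 71. 72. 72. 73. 75.] x -53.94784242437628 -36.84279841750665
```

>>> arm_command:
  motion:
    - [[0, -0.06, 0, 0, 0, 0, 0.3], [0, -0.06, 0, 0, 0, 0, 0.3], [0, -0.06, 0, 0, 0, 0, 0.3]]

```text
time_s: 17.52
tcp_pos: [0.5313, -0.0042, 0.0391]
orientation: [0.0, 0.742, 0.671, 0.0]
wrist_force: [4.8, -0.1, -2.8]
width: 0.305
grip_force: 2.6
```

>>> arm_command:
  motion:
    - [[0, -0.03, 0, 0, 0, 0, 0.3], [0, -0.03, 0, 0, 0, 0, 0.3]]

```text
time_s: 17.77
tcp_pos: [0.5307, -0.0041, 0.0392]
orientation: [0.001, 0.742, 0.671, 0.001]
wrist_force: [9.2, -0.7, -7.1]
width: 0.3
grip_force: 4.8
```

>>> arm_command:
  motion:
    - [[0, -0.02, 0, 0, 0, 0, 0.3], [0, 0, 0, 0, 0, 0, 0.3]]

```text
time_s: 18.02
tcp_pos: [0.5306, -0.0041, 0.0392]
orientation: [0.002, 0.742, 0.671, 0.002]
wrist_force: [9.8, -0.5, -6.1]
width: 0.301
grip_force: 5.0
```

>>> arm_command:
  motion:
    - [[0, -0.02, 0, 0, 0, 0, 0.3], [0, 0, 0, 0, 0, 0, 0.3]]

```text
time_s: 18.27
tcp_pos: [0.5291, -0.0039, 0.0392]
orientation: [0.001, 0.742, 0.671, 0.001]
wrist_force: [5.7, -1.2, -4.1]
width: 0.301
grip_force: 3.1
```

```bash
python3 look.py
python3 - <<'E'
from h import *
s=snapshot("top")
im=s["image"][110:230,210:310,::-1]; t=snapshot("side")["image"][150:250,200:330,::-1]
cv2.imwrite("pics/d.png",np.hstack([cv2.resize(im,(400,480)),cv2.resize(t,(400,480))[:, :]]))
P=cloud(s)
reg=(P[...,0]>.5)&(P[...,0]<.9)&(P[...,1]>-.15)&(P[...,1]<.15)
q=P[reg&(abs(P[...,2]-.178)<.008)]; print(len(q),cv2.minAreaRect((q[:,:2]*1000).astype(np.float32)))
for n in("ball1_center","ball2_center"): print(n,[(round(d["conf"],2),np.round(d["pixel"]),pt(s,d["pixel"]).round(3)) for d in tip_of("top",n)[:3]])
E
```

```text
tcp -30.778679796086816 21.668214751304788 [ 0.52906453 -0.00395279  0.0391856 ] 5.870633740641784 18.325 bar x [-30.12560863 -26.78869581 -19.92771285]
front finger z min [70. 72. 72. 74. 76. 76.] x -61.9837000051664 -43.040156142914554
264 ((663.8988037109375, -38.87575149536133), (52.382484436035156, 146.78228759765625), 84.22380828857422)
ball1_center [(0.6, array([242., 155.]), array([0.687, 0.057, 0.032]))]
ball2_center [(0.29, array([248., 159.]), array([0.677, 0.032, 0.01 ]))]
```

View pics/d.png

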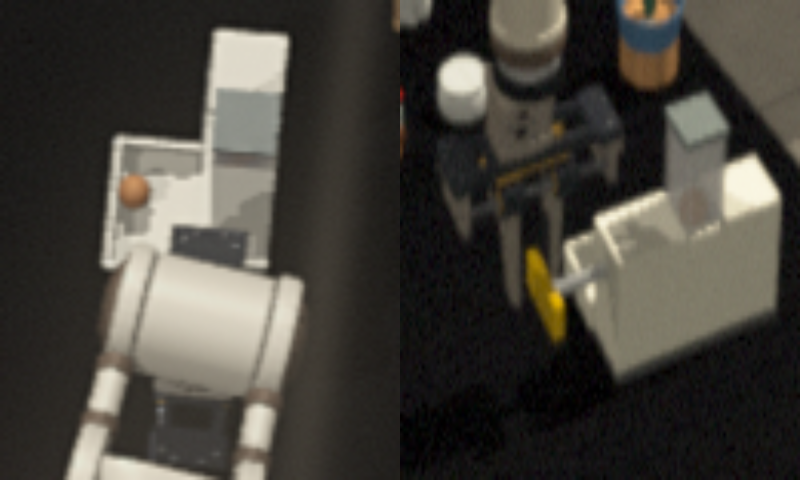

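The left view shows one ball in the dish at (135,190). On the right the bar is about 25 mm out and the dispenser has not shifted visibly. The force has dropped to 6 N, so I keep going in small steps.

>>> arm_command:
  motion:
    - [[0, -0.03, 0, 0, 0, 0, 0.3], [0, -0.02, 0, 0, 0, 0, 0.3]]

```text
time_s: 18.77
tcp_pos: [0.5275, -0.0038, 0.0392]
orientation: [0.001, 0.742, 0.671, 0.001]
wrist_force: [4.1, -1.4, -2.3]
width: 0.304
grip_force: 2.4
```

>>> arm_command:
  motion:
    - [[0, -0.03, 0, 0, 0, 0, 0.3], [0, -0.03, 0, 0, 0, 0, 0.3]]

```text
time_s: 19.02
tcp_pos: [0.5251, -0.0036, 0.0392]
orientation: [0.0, 0.742, 0.671, 0.0]
wrist_force: [4.4, -0.8, -1.4]
width: 0.302
grip_force: 2.2
```

>>> arm_command:
  motion:
    - [[0, -0.03, 0, 0, 0, 0, 0.3], [0, -0.03, 0, 0, 0, 0, 0.3]]

```text
time_s: 19.27
tcp_pos: [0.5221, -0.0031, 0.0389]
orientation: [-0.001, 0.742, 0.671, -0.0]
wrist_force: [0.5, -0.7, 0.2]
width: 0.302
grip_force: 0.0
```

>>> arm_command:
  motion:
    - [[0, -0.03, 0, 0, 0, 0, 0.3], [0, -0.03, 0, 0, 0, 0, 0.3]]

```text
time_s: 19.52
tcp_pos: [0.5211, -0.003, 0.0389]
orientation: [-0.0, 0.742, 0.671, 0.0]
wrist_force: [3.1, -0.2, -3.1]
width: 0.301
grip_force: 1.6
```

```bash
cat > balls.py <<'E'
from h import *
s=snapshot("top")
h=cv2.cvtColor(s["image"],cv2.COLOR_RGB2HSV);m=cv2.inRange(h,(3,90,70),(17,255,255));P=cloud(s)
m[(P[...,0]<.58)|(P[...,0]>.76)|(P[...,1]<-.02)|(P[...,1]>.1)]=0
n,_,st,c=cv2.connectedComponentsWithStats(m);print([(st[i][4],c[i].round(),pt(s,c[i]).round(3)) for i in range(1,n) if st[i][4]>3])
E
python3 look.py; python3 balls.py
```

```text
tcp -38.87458137870751 21.85127723367029 [ 0.52102441 -0.00298652  0.03889958] 2.6358609786082168 19.575 bar x [-38.51311267 -34.96572557 -27.16920774]
front finger z min [71. 74. 74. 78. 78. 79.] x -70.38986530020497 -51.82940882084235
[(np.int32(100), array([248., 157.]), array([0.681, 0.035, 0.031]))]
```

>>> arm_command:
  motion:
    - [[0, -0.03, 0, 0, 0, 0, 0.3], [0, -0.02, 0, 0, 0, 0, 0.3]]

```text
time_s: 19.88
tcp_pos: [0.5211, -0.0031, 0.0392]
orientation: [0.001, 0.742, 0.671, 0.001]
wrist_force: [8.2, -0.0, -5.3]
width: 0.3
grip_force: 4.0
```

```bash
python3 balls.py
python3 - <<'E'
from h import *
s=snapshot("top");cv2.imwrite("pics/e.png",cv2.resize(s["image"][130:190,225:295,::-1],None,fx=7,fy=7))
E
```

```text
[(np.int32(98), array([248., 157.]), array([0.681, 0.035, 0.034]))]
```

View pics/e.png

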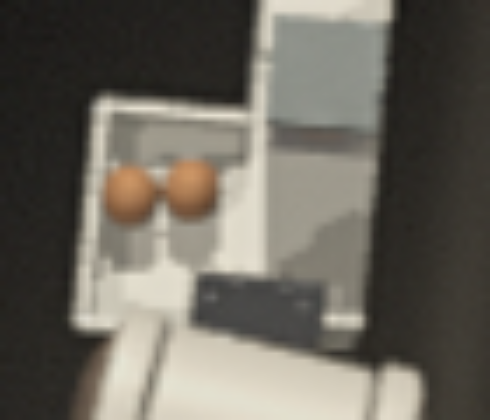

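Two balls lie in the dish, at (130,195) and (190,190), and the stop held firm at 8 N. I push home a second time.

>>> arm_command:
  motion:
    - [[0, 0.2, 0, 0, 0, 0, 0.3], [0, 0.2, 0, 0, 0, 0, 0.3], [0, 0.04, 0, 0, 0, 0, 0.3], [0, 0.04, 0, 0, 0, 0, 0.3]]

```text
time_s: 20.48
tcp_pos: [0.5339, -0.0044, 0.039]
orientation: [-0.0, 0.742, 0.671, -0.0]
wrist_force: [-0.6, -0.3, -0.1]
width: 0.297
grip_force: 0.0
```

>>> arm_command:
  motion:
    - [[0, 0.04, 0, 0, 0, 0, 0.3], [0, 0.04, 0, 0, 0, 0, 0.3]]

```text
time_s: 20.72
tcp_pos: [0.535, -0.0044, 0.0389]
orientation: [-0.001, 0.741, 0.671, -0.001]
wrist_force: [-5.2, 0.7, 3.7]
width: 0.298
grip_force: 2.7
```

>>> arm_command:
  motion:
    - [[0, 0.03, 0, 0, 0, 0, 0.3], [0, 0.03, 0, 0, 0, 0, 0.3]]

```text
time_s: 20.98
tcp_pos: [0.5365, -0.0046, 0.0388]
orientation: [-0.001, 0.741, 0.671, -0.001]
wrist_force: [-6.6, -0.5, 4.2]
width: 0.298
grip_force: 3.4
```

Leaving the click at under 7 N. Home contact is at TCP x ≈ 0.5677, so the entry zone begins near 0.557.

>>> arm_command:
  motion:
    - [[0, 0.03, 0, 0, 0, 0, 0.3], [0, 0.03, 0, 0, 0, 0, 0.3], [0, 0.03, 0, 0, 0, 0, 0.3]]

```text
time_s: 21.35
tcp_pos: [0.5398, -0.0049, 0.0388]
orientation: [-0.001, 0.742, 0.671, -0.001]
wrist_force: [-3.3, 0.2, 1.7]
width: 0.3
grip_force: 1.7
```

>>> arm_command:
  motion:
    - [[0, 0.07, 0, 0, 0, 0, 0.3], [0, 0.07, 0, 0, 0, 0, 0.3], [0, 0.07, 0, 0, 0, 0, 0.3], [0, 0.07, 0, 0, 0, 0, 0.3], [0, 0.07, 0, 0, 0, 0, 0.3], [0, 0.07, 0, 0, 0, 0, 0.3]]

```text
time_s: 22.1
tcp_pos: [0.5534, -0.0063, 0.039]
orientation: [-0.0, 0.742, 0.671, -0.0]
wrist_force: [-1.5, 0.7, -1.8]
width: 0.304
grip_force: 0.8
```

>>> arm_command:
  motion:
    - [[0, 0.04, 0, 0, 0, 0, 0.3], [0, 0.04, 0, 0, 0, 0, 0.3], [0, 0.04, 0, 0, 0, 0, 0.3]]

```text
time_s: 22.48
tcp_pos: [0.557, -0.0067, 0.0391]
orientation: [-0.0, 0.742, 0.671, -0.0]
wrist_force: [-2.4, 0.2, -0.1]
width: 0.302
grip_force: 1.1
```

>>> arm_command:
  motion:
    - [[0, 0.03, 0, 0, 0, 0, 0.3], [0, 0.03, 0, 0, 0, 0, 0.3], [0, 0.03, 0, 0, 0, 0, 0.3]]

```text
time_s: 22.85
tcp_pos: [0.5586, -0.0068, 0.039]
orientation: [-0.001, 0.741, 0.671, -0.001]
wrist_force: [-6.0, -0.3, 3.3]
width: 0.299
grip_force: 3.4
```

>>> arm_command:
  motion:
    - [[0, 0.03, 0, 0, 0, 0, 0.3], [0, 0.03, 0, 0, 0, 0, 0.3]]

```text
time_s: 23.1
tcp_pos: [0.559, -0.0068, 0.0389]
orientation: [-0.002, 0.741, 0.671, -0.002]
wrist_force: [-12.0, 1.1, 7.3]
width: 0.299
grip_force: 5.8
```

>>> arm_command:
  motion:
    - [[0, 0, 0, 0, 0, 0, 0.3]]

```text
time_s: 23.22
tcp_pos: [0.5607, -0.0071, 0.039]
orientation: [-0.001, 0.742, 0.671, -0.001]
wrist_force: [-4.6, 0.8, 0.3]
width: 0.305
grip_force: 2.2
```

It gave way and moved on. I continue in small steps.

>>> arm_command:
  motion:
    - [[0, 0.02, 0, 0, 0, 0, 0.3], [0, 0.02, 0, 0, 0, 0, 0.3]]

```text
time_s: 23.48
tcp_pos: [0.5613, -0.0071, 0.0389]
orientation: [-0.001, 0.741, 0.671, -0.001]
wrist_force: [-8.1, 2.1, 4.7]
width: 0.301
grip_force: 4.2
```

>>> arm_command:
  motion:
    - [[0, 0.03, 0, 0, 0, 0, 0.3], [0, 0.02, 0, 0, 0, 0, 0.3]]

```text
time_s: 23.72
tcp_pos: [0.5638, -0.0074, 0.0391]
orientation: [-0.0, 0.742, 0.671, -0.0]
wrist_force: [-3.0, -0.2, -1.8]
width: 0.3
grip_force: 1.0
```

>>> arm_command:
  motion:
    - [[0, 0.03, 0, 0, 0, 0, 0.3], [0, 0.03, 0, 0, 0, 0, 0.3]]

```text
time_s: 23.98
tcp_pos: [0.5672, -0.0079, 0.0396]
orientation: [0.001, 0.742, 0.671, 0.001]
wrist_force: [0.5, -0.1, -0.6]
width: 0.299
grip_force: 0.0
```

Snapped in. I feel for the stop.

>>> arm_command:
  motion:
    - [[0, 0.03, 0, 0, 0, 0, 0.3], [0, 0.02, 0, 0, 0, 0, 0.3]]

```text
time_s: 24.22
tcp_pos: [0.5677, -0.0079, 0.0394]
orientation: [0.0, 0.742, 0.671, 0.0]
wrist_force: [-1.4, 0.8, 1.6]
width: 0.296
grip_force: 1.0
```

```bash
python3 look.py; python3 balls.py
```

```text
tcp 8.066194115656716 21.476173055436497 [ 0.5677082  -0.00790598  0.03935166] -0.5180038808551184 24.275 bar x [-5.55904389 -1.22336737  7.05017362]
front finger z min [70. 71. 73. 74. 75. 75.] x -24.17847357655132 -3.9559474370626506
[(np.int32(25), array([251., 155.]), array([0.687, 0.021, 0.037])), (np.int32(26), array([242., 156.]), array([0.683, 0.055, 0.034]))]
```

>>> arm_command:
  motion:
    - [[0, 0.03, 0, 0, 0, 0, 0.3], [0, 0.03, 0, 0, 0, 0, 0.3]]

```text
time_s: 24.58
tcp_pos: [0.5676, -0.0078, 0.0389]
orientation: [-0.001, 0.741, 0.671, -0.001]
wrist_force: [-8.6, 0.9, 6.9]
width: 0.297
grip_force: 4.2
```

The stop is firm at the same place as before. I centre the fingers around the bar, then rise straight up.

>>> arm_command:
  motion:
    - [[0, -0.15, 0, 0, 0, 0, 0.3], [0, -0.13, 0, 0, 0, 0, 0.3], [0, 0, 0, 0, 0, 0, 0.3]]

```text
time_s: 24.95
tcp_pos: [0.5608, -0.007, 0.0391]
orientation: [0.0, 0.742, 0.671, 0.0]
wrist_force: [0.3, -0.3, -0.3]
width: 0.304
grip_force: 0.0
```

>>> arm_command:
  motion:
    - [[0, 0, -0.3, 0, 0, 0, 0.3], [0, 0, -0.4, 0, 0, 0, 0.3], [0, 0, -0.6, 0, 0, 0, 0.3], [0, 0, -0.8, 0, 0, 0, 0.3], [0, 0, -0.8, 0, 0, 0, 0.3], [0, 0, -0.8, 0, 0, 0, 0.3], [0, -0.5, -0.8, 0, 0, 0, 0.3], [0, -0.8, 0, 0, 0, 0, 0.3]]

```text
time_s: 25.95
tcp_pos: [0.5239, -0.0037, 0.1781]
orientation: [0.003, 0.742, 0.671, 0.002]
wrist_force: [0.3, 0.8, -0.9]
width: 0.301
grip_force: 0.0
```

>>> arm_command:
  motion:
    - [[-0.8, -0.8, 0, 0, 0, 0, 0.3], [-1, -0.5, 0, 0, 0, 0, 0.3], [-1, -0.3, 0, 0, 0, 0, 0.3], [-1, 0, 0, 0, 0, 0, 0.3], [-1, 0, 0, 0, 0, 0, 0.3], [-1, 0, 0, 0, 0, 0, 0.3], [-0.5, 0, 0, 0, 0, 0, 0.3], [0, 0, 0, 0, 0, 0, 0.3]]

```text
time_s: 26.95
tcp_pos: [0.4556, -0.1869, 0.1748]
orientation: [0.0, 0.742, 0.67, 0.0]
wrist_force: [-0.1, 0.9, -0.1]
width: 0.297
grip_force: 0.0
```

```bash
python3 look.py; python3 balls.py
python3 - <<'E'
from h import *
s=snapshot("top");P=cloud(s)
cv2.imwrite("pics/f.png",np.hstack([cv2.resize(s["image"][110:210,215:315,::-1],(400,400)),cv2.resize(snapshot("side")["image"][130:250,200:320,::-1],(400,400))]))
reg=(P[...,0]>.5)&(P[...,0]<.9)&(P[...,1]>-.15)&(P[...,1]<.15)
for n,m in(("house",reg&(abs(P[...,2]-.104)<.006)&~yellow(s)),("knob",reg&yellow(s)&(P[...,2]>.07)),("column",reg&(abs(P[...,2]-.178)<.008))):
    q=P[m]; print(n,len(q),cv2.minAreaRect((q[:,:2]*1000).astype(np.float32)))
E
```

```text
tcp -86.29151462338 -166.7793649256823 [ 0.45556188 -0.18613821  0.17451175] 0.1233741735274201 27.0 bar x [-5.41322508 -2.10874223  7.25098928]
[(np.int32(99), array([248., 157.]), array([0.681, 0.035, 0.033]))]
house 700 ((704.2692260742188, -43.118690490722656), (60.99954605102539, 201.66407775878906), 84.35908508300781)
knob 96 ((557.5319213867188, -28.35985565185547), (75.28458404541016, 14.47034740447998), 84.48393249511719)
column 260 ((710.3461303710938, -43.62726593017578), (52.50278854370117, 52.32952117919922), 84.16358947753906)Traceback (most recent call last):
  File "look.py", line 8, in <module>
    q=np.c_[D[f],P[f][:,2]*1000]; print("front finger z min",np.sort(q[:,2])[:6].round(),"x",q[:,0].min(),q[:,0].max())
                                                                                             ~~~~~~~~~~^^
    return umr_minimum(a, axis, None, out, keepdims, initial, where)
ValueError: zero-size array to reduction operation minimum which has no identity
```

View pics/f.png

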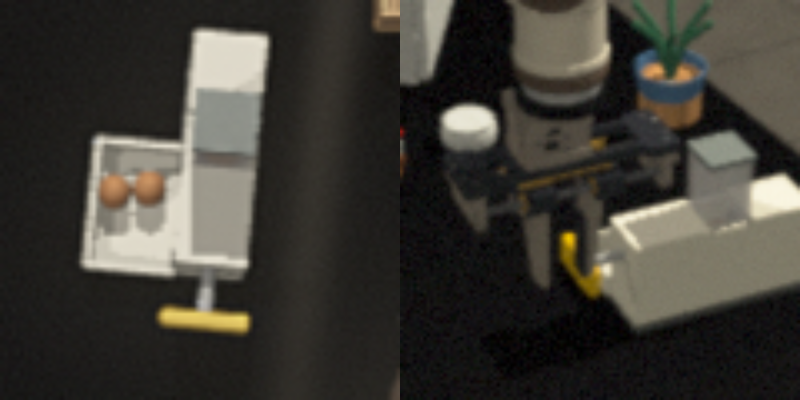

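Both balls are in the dish at (115,190) and (150,187). The knob is home at (205,320), the column is empty so the third ball is in the pocket, and the dispenser is within 0.5 mm of its starting place. The arm is clear, so I hand the job in.

```bash
python3 -c "
from station import *
print(finish_job())"
```

```text
the job is handed in; nothing more can be done
None
```

The job is handed in at about 27 s: two balls are in the dish, the knob is home with the third ball still inside, the dispenser is within about 0.5 mm of where it stood, and nothing else was touched.

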